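# Seat the knurled die collar on the snap press

### The job

Draw the press's shuttle, by its red post, all the way out from under the press head, with the brass collar riding along on its spigot. Without lifting the collar off, turn it until its hidden keyways drop over the spigot's pins, then push it down fully home against the spring, and finish while still holding it pushed home: do not let go, for the spring would lift it again. Leave everything else on the bench where it is.

Things in the scene. Friction and masses are not known exactly. Their poses are not given: they have to be found in the camera images.
- press: Grey bench press, fixed. Origin on the table under its bed; +x to its back, -x the way the shuttle comes out. Bed x -250 to 210, 110 mm wide, 21 mm high, guide strips along it up to 31 mm. Overhanging head 75 mm wide, 125 to 220 mm above the table, from its front face at x = 0 back to x = 200; column under it from x = 130. Hand lever on the head's +y side, up to 285 mm high (look only).
- shuttle (a joint): How far the aluminium shuttle plate has been drawn out along the press's -x: 0 pushed in (collar under the head), 0.15 m at its stop. Slides with about 3 N friction and stays where it is left. Plate top is 34 mm above the table, 165 x 80 mm.
- handle (a point): On the red upright post near the shuttle's front end, 64 mm above the table, at a good height to pinch. Post 17 mm diameter, from 34 to 84 mm above the table, rigid on the shuttle, 105 mm in front of the spigot's axis. Axes as the press. Moves with the shuttle.
- collar: Loose brass knurled collar, 57 mm diameter, 40 mm high, 0.2 to 0.3 kg; origin at the centre of its underside, z up its axis. 28 mm bore, open at both ends, over the shuttle's 26 mm spigot. At the start it rests on the spigot's hidden pins, underside 60.5 mm above the table. It drops after a turn of 25 to 80 degrees clockwise seen from above (40 to 95 the other way).
- spigot_top (a point): Centre of the spigot's top face (26 mm steel post, seen in the collar's bore), 90 mm above the table. Three hidden 5 mm pins stick out of the spigot, 120 degrees apart; three matching keyways 8 mm wide go 18 mm up inside the collar from its underside. The pins' direction differs each time and can be told from no pose or picture, only felt. The collar catches within about 5 degrees either side.
- home (a point): On the spigot's axis, 46 mm above the table: where the centre of the collar's underside is when fully home. Underside is 14.5 mm above it while on the pins; let go in line with them, the collar drops by its weight to 5 mm above it, on the spring, and is then pushed the last 5 mm. While gripped it drops only if the gripper goes down with it. Axes as the press; moves with the shuttle.
- spring_ring (a joint): Travel of the sprung ring under the collar: 0 up, 0.005 m fully down (collar home, hard stop). Takes 4.5 N to start and 9.5 N at the bottom, of which the collar's weight gives about 2.5 N.
- tray: Clear open tray 140 x 200 x 30 mm, fixed, with a spare collar and a die in it; leave alone. Origin at the centre of its underside.
- spare_collar: Dark steel plain ring 52 mm diameter, 30 mm high, in the tray; leave alone. Origin under its centre.
- die: Steel cylinder 30 mm diameter, 30 mm high, in the tray; leave alone. Origin under its centre.
- spool_blue: Blue thread spool 44 mm diameter, 50 mm high; leave alone. Origin under its centre.
- spool_green: Green thread spool 44 mm diameter, 50 mm high; leave alone. Origin under its centre.
- spray_can: Blue can 60 mm diameter, 170 mm high; leave alone. Origin under its centre.
- rivet_jar: Glass jar with steel lid, 64 mm diameter, 70 mm high; leave alone. Origin under its centre.
- mallet: Hammer with a wooden handle, lying on the bench behind the press; leave alone. Origin under its middle.

How it is judged (in metres and radians):
On the way, in this order (a step that is already met when the one before it is completed fails the run):
1. the shuttle is drawn out to its stop (within 10 mm) with the collar still up on its pins (value of joint shuttle above 0.14 m and z of collar in the frame of home above 0.012 m and horizontal distance between collar and home below 0.006 m), for 0.2 s.
2. the collar has dropped over the pins (underside less than 8 mm above home) (value of joint shuttle above 0.14 m and z of collar in the frame of home below 0.008 m and horizontal distance between collar and home below 0.004 m), for 0.1 s.
At the end, for the whole second after the job is handed in: The shuttle is out within 10 mm of its stop; the collar sits over the pins, upright within 0.08 rad and centred within 4 mm, its underside within 2 mm of home and the spring ring pressed down more than 3.5 of its 5 mm; the fingers still hold or press the collar (more than 3 N) and it is at rest (value of joint shuttle above 0.14 m and z of collar in the frame of home below 0.002 m and horizontal distance between collar and home below 0.004 m and angle between collar's own z axis and vertical below 0.08 rad and value of joint spring_ring above 0.0035 m and contact force between the fingers and collar above 3 N and linear speed of collar below 0.02 m/s); the arm keeps its last pose, push and grip.
It fails at once if a bystander on the bench is moved more than 30 mm (distance of any of spare_collar, die, spool_blue, spool_green, spray_can, rivet_jar, mallet from where it was at the start of the episode above 0.03 m).
It fails at once if the collar is lifted off the spigot (z of collar in the frame of home above 0.04 m).
It also fails if it takes over 54 s, if anything falls off the work surface, if the arm or the gripper's body presses on something with over 40 N, if the wrist force passes 120 N, or if a joint passes its speed limit or range.

### The arm

A 6-joint arm with a two-finger parallel gripper is mounted at the origin on the work surface. World frame = base frame: x ahead of the robot, y to its left, z up, the work surface at z = 0. Lengths are in mm, angles in rad, forces in N, time in s.
With the tool pointing down it reaches from about 375 to 750 mm from the base axis. Payload 9 kg.
Tool frame: the origin (TCP) lies midway between the tips of the shut fingers; the grasp point (between the pads) lies 19 mm behind it; z points along the fingers, y is the line along which they close (so a half turn about z gives the same grasp; the last joint's range is limited). The gripper opens to 85 mm and grips with 20 to 120 N. Pads are 22 mm wide; open, the fingers measure 114 mm over their backs; the gripper's body (76 mm by 85 mm) begins 54 mm behind the grasp point. The pads swing forward as they close: fully open they stand 13 mm farther back than shut.
Start: joints at [0.899, 0.104, 0.097, 1.564, 0, 1.353], TCP at [263.039, 539.302, 231.331] pointing down, gripper open.
Joint ranges: [-2.99, 2.99], [-0.84, 1.86], [-1.1, 1.16], [-1.84, 2.11], [-1.51, 1.56], [-3.14, 3.14]. Speed limits (rad/s): [2.22, 2.22, 2.57, 3.14, 3.14, 3.14].

### API

Orientations are given as a rotation vector (axis times angle).
In Python, from rig import robot gives the robot as it stands.
- The arm moves only by the tool step_arm, never from a script. Its arguments are lists of equal length, an entry for each row: "rotation": the turn, a rotation vector about the tool's x, y, z as a fraction of full scale, a list of three; "translation": the shift along the tool's x, y, z as a fraction of full scale, a list of three; "jaw": the finger opening in mm, from 0 to 85.4. In form: {"rotation": [[ax, ay, az], ...], "translation": [[tx, ty, tz], ...], "jaw": [jaw, ...]}. A call has 1 to 20 rows; each row shifts and turns the commanded pose from where the row before left it, along the tool's axes as they then stand; what a row does not reach is not made up. Full scale, the value 1, is 40 mm for a shift and 6 degrees for a turn. A row lasts 1/8 s, in which the tool goes at most 62.5 mm and 10.7 degrees, less where a joint would pass 70% of its speed; a pose out of reach is approached as far as the arm can. A call with a number of a shift or a turn outside -1 to 1 is refused whole. A call with a gripper value outside its range is refused whole. The fingers move at their own pace and stop on an object; "squeeze" is the grip in N (left out, the last holds). Time passes only in rows, so rows that do not move let the fingers close. It gives the time, the measured TCP pose, the force, the opening and the grip force at its end, in the units of the state.
- robot.sense(): the state, without advancing time (a new reading comes with each control period).
- robot.capture(name): name is "side" or "top"; returns a dict with "pixels" (420x560x3 uint8, red, green, blue), "z_map" (420x560 float32, mm along the optical axis (not along the pixel's ray), 0 where there is no reading), "intrinsics" (3x3 intrinsics, pixels), "R" (3x3) and "t" (3): a world point X has camera coordinates R X + t. Camera axes: x right, y down, z forward; pixel columns grow to the right and rows downward; lengths in mm; the calibration is good to about 2 mm. A picture is of the moment at which its call begins.
- robot.close_job(): hands the job in; it is judged then, once.
The state is a dict: "clock": time; "joint_pos": joint angles; "dq": joint speeds; "joint_torque": joint torques, N m; "ee_pos": TCP position; "orientation": TCP orientation; "ft_force": force on the tool from outside, world axes, zero at the start; "torque": the same for the moment, N m; "opening": finger opening in mm; "grip_force": force on a finger pad.
Only numpy, scipy, OpenCV 4.12 (cv2) and the standard library are available. Lean on these libraries where they do the work, as an engineer would, in place of code of your own. Each camera call takes 0.05 s, during which the arm holds its last target. There are 200 camera calls.

## Working session

There is one attempt and no reset: what is moved stays moved. The work goes in short steps, Python scripts to look and compute and a tool call to move; the robot and the scene stay as the last step left them, time stands still between calls to the robot, and variables do not carry over. Pictures are saved under pics/ and viewed, at most 10 in all, crops included, and the job is handed in when it is done.

Besides the shell and the picture viewer there is one more tool, called after "Request:" as name(argument=value, ...), one argument or row to a line, values as JSON. step_arm: Moves the arm, as the interface text tells. Shift numbers are shares of 40 mm and turn numbers shares of 6 degrees, none past 1 either way. Its arguments: {"type":"object","properties":{"rotation":{"type":"array"},"translation":{"type":"array"},"jaw":{"type":"array"},"squeeze":{"type":"number"}},"required":["rotation","translation","jaw"]}

```bash
mkdir -p pics
cat > h.py <<'E'
from rig import robot
import numpy as np, cv2
def cap(n,save=None):
    c=robot.capture(n)
    if save: cv2.imwrite('pics/'+save,c['pixels'][:,:,::-1])
    return c
def world(c,u,v,d):
    p=np.linalg.inv(np.array(c['intrinsics']))@np.array([u,v,1.])*d
    return np.array(c['R']).T@(p-np.array(c['t']))
def plane(c,u,v,z):
    R=np.array(c['R']);o=-R.T@np.array(c['t']);r=R.T@np.linalg.inv(np.array(c['intrinsics']))@np.array([u,v,1.])
    return o+r*(z-o[2])/r[2]
def cloud(c):
    d=c['z_map'];v,u=np.mgrid[:d.shape[0],:d.shape[1]]
    p=np.stack([u,v,np.ones_like(u)],-1)@np.linalg.inv(np.array(c['intrinsics'])).T*d[...,None]
    return (p-np.array(c['t']))@np.array(c['R'])
E
python3 - <<'E'
from h import *
a=cap('side','s0.png');b=cap('top','t0.png')
for c in(a,b): print(np.array(c['R']).round(3).tolist(),np.array(c['t']).round(1), (-np.array(c['R']).T@np.array(c['t'])).round(0))
hs=[]
for c in(a,b):
    P=cloud(c);ok=c['z_map']>0
    h=cv2.cvtColor(c['pixels'],cv2.COLOR_RGB2HSV)
    for nm,lo,hi in(('red',0,6),('brass',15,32)):
        m=((h[...,0]>=lo)&(h[...,0]<=hi)&(h[...,1]>110)&(h[...,2]>60)).astype(np.uint8)
        n,l,s,ce=cv2.connectedComponentsWithStats(m)
        for i in range(1,n):
            if s[i,4]>60:
                q=P[(l==i)&ok]; print(nm,s[i],ce[i].round(1),np.percentile(q,[2,50,98],axis=0).round(0).tolist() if len(q) else '')
s=robot.sense();print(s)
E
```

```text
[[0.972, -0.233, -0.018], [-0.155, -0.583, -0.797], [0.175, 0.778, -0.603]] [-556.4  141.2 1301.1] [  335. -1060.   887.]
[[-0.021, -1.0, -0.003], [-0.995, 0.021, -0.102], [0.102, 0.001, -0.995]] [   9.5  601.5 1467.3] [ 449.   -5. 1521.]
red [  0   0  61  13 426] [24.1  4. ] [[-58.0, 50.0, 679.0], [-7.0, 143.0, 688.0], [54.0, 186.0, 695.0]]
red [ 16 135  30  28 347] [ 27.9 145.5] [[-638.0, 5.0, -351.0], [-101.0, 57.0, 360.0], [-63.0, 1669.0, 376.0]]
red [127 228  13  32 189] [133.6 243.9] [[87.0, -63.0, 8.0], [103.0, -8.0, 11.0], [120.0, 54.0, 16.0]]
red [342 256  21  20 278] [351.4 266.8] [[692.0, -319.0, 27.0], [711.0, -313.0, 53.0], [743.0, -292.0, 79.0]]
brass [    0    92   553   328 99442] [233.  293.1] [[-197.0, -707.0, -6.0], [362.0, -303.0, -1.0], [928.0, 907.0, 42.0]]
brass [300 111   9  17  84] [303.3 117.6] [[838.0, 585.0, 16.0], [848.0, 636.0, 61.0], [894.0, 717.0, 81.0]]
brass [ 68 121  11  13  86] [ 72.7 128.9] [[-238.0, 707.0, -7.0], [-220.0, 930.0, -2.0], [-138.0, 1027.0, 118.0]]
brass [247 174  16  19 238] [254.5 182.6] [[499.0, 104.0, 51.0], [523.0, 117.0, 92.0], 
[... 1464 characters left out ...]
.0, 927.0, 489.0]]
{'clock': 0.1, 'joint_pos': array([ 8.99308000e-01,  1.04609779e-01,  9.65602214e-02,  1.56390211e+00,
       -1.79373388e-05,  1.35313144e+00]), 'dq': array([-0.00097612, -0.00148533,  0.0024347 , -0.00058442,  0.00095814,
       -0.00012284]), 'joint_torque': array([ 5.78414270e-03, -5.58207178e+01,  5.04720962e+01,  1.28334359e-02,
       -3.02584331e-04,  7.02077500e-06]), 'ee_pos': array([262.83365031, 539.04220582, 230.62479474]), 'orientation': array([-7.06654236e-01, -3.06059168e+00,  1.65025134e-03]), 'ft_force': array([-0.20175847,  0.19312679, -0.42283617]), 'torque': array([ 0.00995067,  0.00593181, -0.00169826]), 'grip_force': 0.0, 'opening': 85.5261609669642}
```

View pics/s0.png

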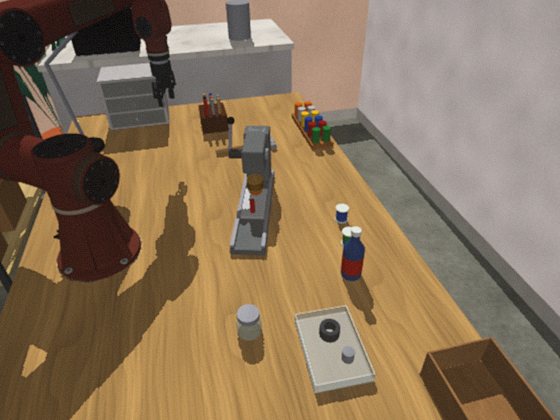

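View pics/t0.png

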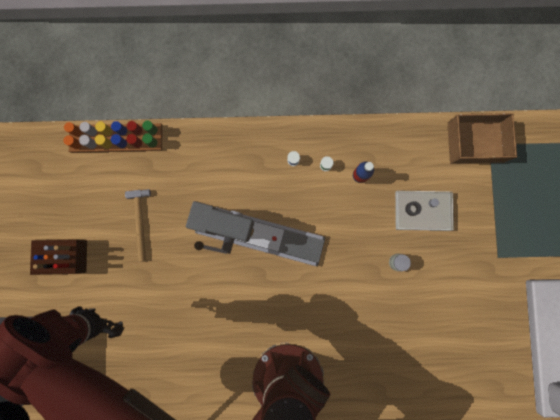

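The side view shows the shuttle's red post at about (252,205), the collar at (255,183) below the head, and the bed's front end at (250,245). In the top view the bed runs from (190,215) to (322,250), with the post at (275,239) and the lever at (200,245).

Run:
```python
from h import *
a=cap('side');b=cap('top')
def mask(c,lo,hi,smin,box,vmin=50):
    h=cv2.cvtColor(c['pixels'],cv2.COLOR_RGB2HSV);m=np.zeros(h.shape[:2],bool);x0,y0,x1,y1=box
    m[y0:y1,x0:x1]=True
    hh=h[...,0].astype(int); hh=np.where(hh>172,hh-180,hh)
    return m&(hh>=lo)&(hh<=hi)&(h[...,1]>smin)&(h[...,2]>vmin)
for c,box in((a,(235,190,270,220)),(b,(262,228,290,250))):
    m=mask(c,-8,8,110,box);v,u=np.nonzero(m);P=cloud(c)[m]
    print('red',len(u),u.mean(),v.mean(),u.min(),u.max(),v.min(),v.max(),np.percentile(P,[5,50,95],axis=0).round(0).tolist(), plane(c,u.mean(),v.mean(),84 if c is b else 60).round(1))
m=mask(a,12,32,100,(240,168,270,195));v,u=np.nonzero(m);print('brass',u.mean(),v.mean(),u.min(),u.max(),v.min(),v.max(),plane(a,u.mean(),v.mean(),80).round(1))
P=cloud(b)
reg=(P[...,0]>350)&(P[...,0]<700)&(P[...,1]>-150)&(P[...,1]<280)&(b['z_map']>0)
for lo,hi in((12,60),(190,235),(12,235)):
    q=P[reg&(P[...,2]>lo)&(P[...,2]<hi)][:,:2].astype(np.float32)
    print(lo,len(q),cv2.minAreaRect(q), cv2.boxPoints(cv2.minAreaRect(q)).round(0).tolist())
for c,n,(x,y,w,h_) in((a,'sz.png',(200,110,100,150)),(b,'tz.png',(180,190,160,90))):
    im=c['pixels'][y:y+h_,x:x+w,::-1];k=4 if n[0]=='s' else 5;cv2.imwrite('pics/'+n,cv2.resize(im,None,fx=k,fy=k,interpolation=cv2.INTER_CUBIC))
```

```text
red 64 251.9375 205.515625 250 254 199 212 [[487.0, 25.0, 32.0], [495.0, 29.0, 57.0], [509.0, 76.0, 83.0]] [495.2  32.   60. ]
red 11 273.8181818181818 238.1818181818182 272 275 237 240 [[490.0, 32.0, 77.0], [495.0, 35.0, 82.0], [499.0, 40.0, 87.0]] [494.7  35.7  84. ]
brass 251.7787610619469 181.96755162241888 240 262 168 193 [516.4 141.4  80. ]
12 2369 ((504.7718200683594, 65.142333984375), (410.3390808105469, 109.9610824584961), 73.47422790527344) [[394.0, -116.0], [499.0, -147.0], [616.0, 246.0], [510.0, 277.0]]
190 1617 ((523.0191650390625, 204.64419555664062), (190.96707153320312, 137.8614044189453), 74.6058120727539) [[431.0, 131.0], [564.0, 94.0], [615.0, 278.0], [482.0, 315.0]]
12 4129 ((492.378173828125, 84.53457641601562), (440.613037109375, 145.43130493164062), 73.80022430419922) [[361.0, -107.0], [501.0, -147.0], [624.0, 276.0], [484.0, 316.0]]
```

View pics/tz.png

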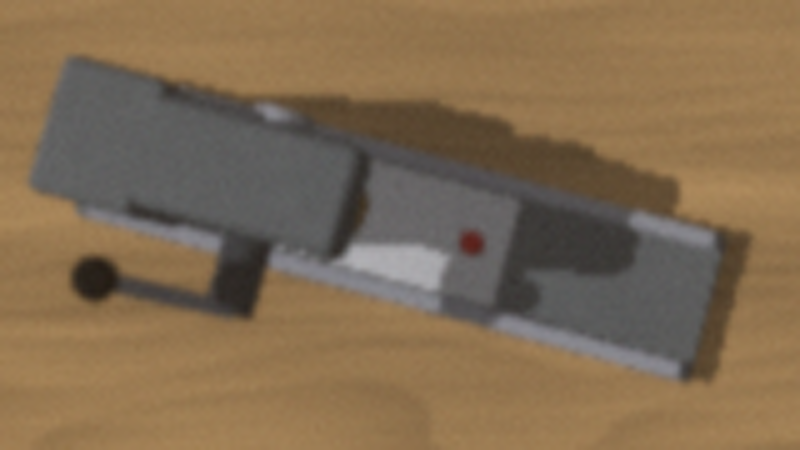

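View pics/sz.png

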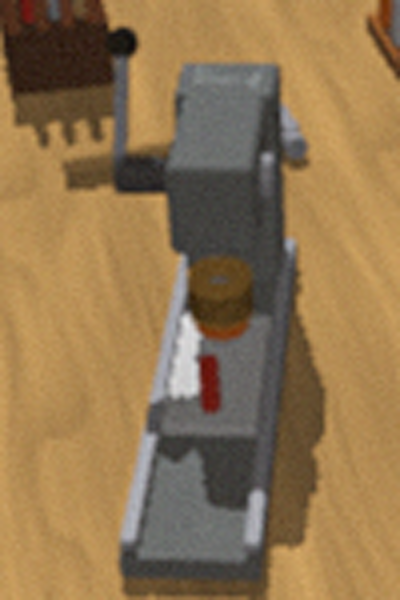

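Both views put the post at about (495, 34), on the bed's centreline. The press's +x heading is about 73.8°, and the spigot is near (525,135). I'll go up, across over the press, then down.

Request:
step_arm(
  rotation=[
    [0, 0, 0],
    [0, 0, 0],
    [0, 0, 0],
    [0, 0, 0],
    [0, 0, 0],
    [0, 0, 0],
    [0, 0, 0],
    [0, 0, 0],
    [0, 0, 0],
    [0, 0, 0],
    [0, 0, 0],
    [0, 0, 0],
    [0, 0, 0],
    [0, 0, 0],
    [0, 0, 0],
    [0, 0, 0],
    [0, 0, -0.8],
    [0, 0, -0.83],
  ],
  translation=[
    [0, 0, -1],
    [0, 0, -1],
    [0, 0, -1],
    [0, 0, -0.75],
    [-0.895, -0.734, 0],
    [-0.895, -0.734, 0],
    [-0.895, -0.734, 0],
    [-0.895, -0.734, 0],
    [-0.895, -0.734, 0],
    [-0.895, -0.734, 0],
    [-0.895, -0.734, 0],
    [-0.895, -0.734, 0],
    [-0.895, -0.734, 0],
    [-0.895, -0.734, 0],
    [-0.895, -0.734, 0],
    [-0.895, -0.734, 0],
    [0, 0, 0],
    [0, 0, 0],
  ],
  jaw=[50, 50, 50, 50, 50, 50, 50, 50, 50, 50, 50, 50, 50, 50, 50, 50, 50, 50],
  squeeze=60,
)

```text
clock: 2.45
ee_pos: [494.8, 33.6, 381.0]
orientation: [-0.441, -3.11, -0.0]
ft_force: [0.0, 0.7, 0.3]
opening: 49.7
grip_force: 0.0
```

Request:
step_arm(
  rotation=[
    [0, 0, 0],
    [0, 0, 0],
    [0, 0, 0],
    [0, 0, 0],
    [0, 0, 0],
    [0, 0, 0],
    [0, 0, 0],
    [0, 0, 0],
    [0, 0, 0],
    [0, 0, 0],
    [0, 0, 0],
  ],
  translation=[
    [0, 0, 1],
    [0, 0, 1],
    [0, 0, 1],
    [0, 0, 1],
    [0, 0, 1],
    [0, 0, 1],
    [0, 0, 0.8],
    [0, 0, 0.5],
    [0, 0, 0.5],
    [0, 0, 0.5],
    [0, 0, 0],
  ],
  jaw=[50, 50, 50, 50, 50, 50, 50, 50, 50, 50, 50],
)

```text
clock: 3.82
ee_pos: [493.3, 34.6, 47.8]
orientation: [-0.443, -3.107, -0.0]
ft_force: [-1.1, -1.1, 1.1]
opening: 50.5
grip_force: 0.0
```

Request:
step_arm(
  rotation=[
    [0, 0, 0],
    [0, 0, 0],
    [0, 0, 0],
    [0, 0, 0],
    [0, 0, 0],
    [0, 0, 0],
  ],
  translation=[
    [0, 0, 0],
    [0, 0, 0],
    [0, 0, 0],
    [0, 0, 0],
    [0, 0, 0],
    [0, 0, 0],
  ],
  jaw=[5, 5, 5, 5, 5, 5],
  squeeze=50,
)

```text
clock: 4.58
ee_pos: [495.4, 34.4, 50.6]
orientation: [0.443, 3.108, 0.001]
ft_force: [-0.9, 1.8, 5.9]
opening: 15.4
grip_force: 48.7
```

Request:
step_arm(
  rotation=[
    [0, 0, 0],
    [0, 0, 0],
    [0, 0, 0],
    [0, 0, 0],
    [0, 0, 0],
    [0, 0, 0],
    [0, 0, 0],
    [0, 0, 0],
    [0, 0, 0],
    [0, 0, 0],
    [0, 0, 0],
    [0, 0, 0],
  ],
  translation=[
    [0, -0.1, 0],
    [0, -0.2, 0],
    [0, -0.3, 0],
    [0, -0.3, 0],
    [0, -0.3, 0],
    [0, -0.3, 0],
    [0, -0.3, 0],
    [0, -0.3, 0],
    [0, -0.3, 0],
    [0, -0.3, 0],
    [0, -0.3, 0],
    [0, 0, 0],
  ],
  jaw=[5, 5, 5, 5, 5, 5, 5, 5, 5, 5, 5, 5],
)

```text
clock: 6.08
ee_pos: [460.8, -81.8, 50.5]
orientation: [-0.445, -3.11, 0.002]
ft_force: [-7.3, -1.0, 11.5]
opening: 16.0
grip_force: 49.5
```

Request:
step_arm(
  rotation=[
    [0, 0, 0],
    [0, 0, 0],
    [0, 0, 0],
    [0, 0, 0],
    [0, 0, 0],
  ],
  translation=[
    [0, -0.2, 0],
    [0, -0.2, 0],
    [0, -0.15, 0],
    [0, -0.1, 0],
    [0, 0, 0],
  ],
  jaw=[5, 5, 5, 5, 5],
)

```text
clock: 6.7
ee_pos: [453.6, -106.0, 50.5]
orientation: [-0.443, -3.11, 0.0]
ft_force: [-7.3, 1.8, 11.9]
opening: 15.7
grip_force: 49.7
```

Request:
step_arm(
  rotation=[
    [0, 0, 0],
    [0, 0, 0],
    [0, 0, 0],
  ],
  translation=[
    [0, -0.08, 0],
    [0, -0.08, 0],
    [0, 0, 0],
  ],
  jaw=[5, 5, 5],
)

```text
clock: 7.08
ee_pos: [453.1, -107.8, 50.5]
orientation: [0.438, 3.109, 0.015]
ft_force: [3.3, 28.2, 14.1]
opening: 16.3
grip_force: 50.9
```

Request:
step_arm(
  rotation=[
    [0, 0, 0],
    [0, 0, 0],
    [0, 0, 0],
    [0, 0, 0],
    [0, 0, 0],
    [0, 0, 0],
    [0, 0, 0],
    [0, 0, 0],
    [0, 0, 0],
    [0, 0, 0],
    [0, 0, 0],
    [0, 0, 0],
  ],
  translation=[
    [0, 0.07, 0],
    [0, 0, 0],
    [0, 0, 0],
    [0, 0, 0],
    [0, 0, -0.5],
    [0, 0, -1],
    [0, 0, -1],
    [0, 0, -1],
    [0, 0, -1],
    [0, 0, -1],
    [0, 0, -0.75],
    [0, 0, 0],
  ],
  jaw=[16, 50, 50, 50, 50, 50, 50, 50, 50, 50, 80, 80],
)

```text
clock: 8.57
ee_pos: [453.7, -110.0, 301.6]
orientation: [0.443, 3.107, -0.002]
ft_force: [0.3, 0.5, 0.5]
opening: 80.0
grip_force: 0.0
```

Run:
```python
from h import *
a=cap('side');b=cap('top');R=lambda c:np.array(c['R'])
def pix(c,X):
    p=np.array(c['intrinsics'])@(R(c)@np.array(X)+np.array(c['t']));return p[:2]/p[2]
X=np.array([482.4,-7,100.])
ims=[]
for c,n in((a,'a'),(b,'b')):
    u,v=pix(c,X).round().astype(int);im=c['pixels'][v-30:v+30,u-30:u+30,::-1].copy()
    ims.append(cv2.resize(im,(400,400),interpolation=cv2.INTER_CUBIC));print(n,u,v)
    h=cv2.cvtColor(c['pixels'],cv2.COLOR_RGB2HSV);s=np.zeros(h.shape[:2],bool);s[v-20:v+25,u-20:u+20]=True
    m=s&(h[...,0]>=11)&(h[...,0]<=32)&(h[...,1]>90);m&=cloud(c)[...,2]>55
    vv,uu=np.nonzero(m);P=cloud(c)[m]
    t=P[:,2]>92
    print(len(uu),uu.min(),uu.max(),vv.min(),vv.max(),np.percentile(P[:,2],[5,50,95,99]),'top',t.sum(),P[t].mean(0).round(1),cv2.minEnclosingCircle(P[t][:,:2].astype(np.float32)),'ray centre',plane(c,(uu[t].min()+uu[t].max())/2,(vv[t].min()+vv[t].max())/2,100.5).round(1))
cv2.imwrite('pics/c1.png',np.hstack(ims))
```

```text
a 250 203
306 235 258 199 219 [ 62.51267859  91.22244673 100.42904065 102.09275621] top 148 [479.2 -26.2 108.4] ((410.0947265625, -519.6322021484375), 545.1602783203125) ray centre [469.7 -22.1 100.5]
b 286 241
165 279 303 224 265 [ 92.23561349  99.65183564 105.80732883 705.87905622] top 158 [480.8  -8.6 120. ] ((463.84027099609375, -14.521485328674316), 46.2430534362793) ray centre [471.5 -22.8 100.5]
```

View pics/c1.png

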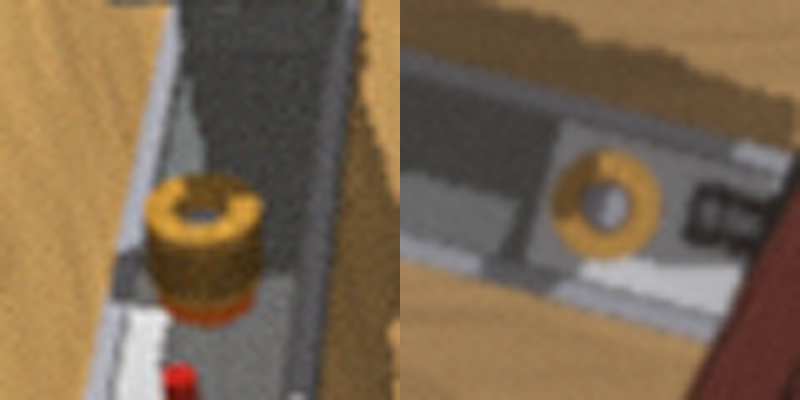

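The collar rode along. Its top-face centre is at about pixel (250.1,204.0) in the side view and (286.4,241.25) in the top view.

Run:
```python
from h import *
a=cap('side');b=cap('top')
print(plane(a,250.1,204,100.5),plane(b,286.4,241.25,100.5))
A=[]
for c,p in((a,(250.1,204.)),(b,(286.4,241.25))):
    A.append((np.array(c['intrinsics'])@np.c_[np.array(c['R']),np.array(c['t'])],np.array(p).reshape(2,1)))
X=cv2.triangulatePoints(A[0][0],A[1][0],A[0][1],A[1][1]);print((X[:3]/X[3]).T)
```

```text
[483.14144415 -12.00017973 100.5       ] [482.81666138  -7.41806957 100.5       ]
[[483.33193587  -7.47727962  97.13283645]]
```

Triangulation gives (483,−7.5), with the top at about 97–100 mm. That agrees with post + 105 mm. I'll move over it and go down open.

Request:
step_arm(
  rotation=[
    [0, 0, 0],
    [0, 0, 0],
    [0, 0, 0],
    [0, 0, 0],
    [0, 0, 0],
    [0, 0, 0],
    [0, 0, 0],
    [0, 0, 0],
    [0, 0, 0],
    [0, 0, 0],
    [0, 0, 0],
    [0, 0, 0],
    [0, 0, 0],
  ],
  translation=[
    [0, 0.7, 0],
    [0, 0.7, 0],
    [0, 0.7, 0],
    [0.01, 0.56, 0],
    [0, 0, 1],
    [0, 0, 1],
    [0, 0, 1],
    [0, 0, 1],
    [0, 0, 0],
    [0, 0, 0.7],
    [0, 0, 0.7],
    [0, 0, 0.7],
    [0, 0, 0],
  ],
  jaw=[84, 84, 84, 84, 84, 84, 84, 84, 84, 84, 84, 84, 84],
)

```text
clock: 10.4
ee_pos: [481.4, -6.8, 54.9]
orientation: [-0.443, -3.108, -0.001]
ft_force: [-1.2, 0.6, -0.5]
opening: 84.1
grip_force: 0.0
```

Request:
step_arm(
  rotation=[
    [0, 0, 0],
    [0, 0, 0],
    [0, 0, 0],
    [0, 0, 0],
    [0, 0, 0],
  ],
  translation=[
    [0, 0, 0],
    [0, 0, 0],
    [0, 0, 0],
    [0, 0, 0],
    [0, 0, 0],
  ],
  jaw=[45, 45, 45, 45, 45],
  squeeze=40,
)

```text
clock: 11.02
ee_pos: [483.5, -7.6, 57.4]
orientation: [0.443, 3.107, -0.001]
ft_force: [-1.5, -0.9, 7.1]
opening: 55.6
grip_force: 40.9
```

Request:
step_arm(
  rotation=[
    [0, 0, 0.6],
    [0, 0, 0.8],
    [0, 0, 0.8],
    [0, 0, 0.8],
    [0, 0, 0],
  ],
  translation=[
    [0, 0, 0],
    [0, 0, 0],
    [0, 0, 0],
    [0, 0, 0],
    [0, 0, 0],
  ],
  jaw=[45, 45, 45, 45, 45],
)

```text
clock: 11.65
ee_pos: [483.7, -7.4, 57.4]
orientation: [0.925, 2.999, 0.0]
ft_force: [-1.1, -0.1, 6.2]
opening: 55.3
grip_force: 40.9
```

```bash
python3 -c "
from h import *
s=robot.sense();print(s['ft_force'],s['torque'],s['ee_pos'],s['joint_pos'][5])"
```

```text
[-1.1203404  -0.10787918  6.22937922] [ 0.03382088  0.03345104 -0.08385655] [483.65121721  -7.44560586  57.4031983 ] 0.3118225957080742
```

Request:
step_arm(
  rotation=[
    [0, 0, 0.4],
    [0, 0, 0.4],
    [0, 0, 0],
  ],
  translation=[
    [0, 0, 0.02],
    [0, 0, 0],
    [0, 0, 0],
  ],
  jaw=[45, 45, 45],
)

```text
clock: 12.02
ee_pos: [484.0, -7.6, 57.3]
orientation: [1.049, 2.957, 0.0]
ft_force: [-2.4, 0.1, 11.5]
opening: 55.4
grip_force: 41.4
```

Request:
step_arm(
  rotation=[
    [0, 0, 0.4],
    [0, 0, 0.4],
    [0, 0, 0],
  ],
  translation=[
    [0, 0, 0],
    [0, 0, 0],
    [0, 0, 0],
  ],
  jaw=[45, 45, 45],
)

```text
clock: 12.4
ee_pos: [484.1, -7.6, 57.3]
orientation: [1.172, 2.91, 0.0]
ft_force: [-1.6, 0.1, 10.8]
opening: 55.7
grip_force: 41.3
```

Request:
step_arm(
  rotation=[
    [0, 0, 0.4],
    [0, 0, 0.4],
    [0, 0, 0],
  ],
  translation=[
    [0, 0, 0],
    [0, 0, 0],
    [0, 0, 0],
  ],
  jaw=[45, 45, 45],
)

```text
clock: 12.78
ee_pos: [484.2, -7.8, 57.3]
orientation: [1.292, 2.858, 0.001]
ft_force: [-1.1, -1.2, 10.5]
opening: 55.5
grip_force: 41.3
```

Request:
step_arm(
  rotation=[
    [0, 0, 0.4],
    [0, 0, 0.4],
    [0, 0, 0],
  ],
  translation=[
    [0, 0, 0],
    [0, 0, 0],
    [0, 0, 0],
  ],
  jaw=[45, 45, 45],
)

```text
clock: 13.15
ee_pos: [484.2, -7.8, 57.3]
orientation: [1.411, 2.802, 0.001]
ft_force: [-0.2, -0.4, 10.9]
opening: 55.7
grip_force: 41.3
```

```bash
python3 -c "
from h import *
s=robot.sense();print(s['ft_force'],s['torque'],s['ee_pos'],s['joint_pos'][5])"
```

```text
[-0.206427   -0.42613557 10.93820565] [-0.18149995  0.22514229  0.06488843] [484.2234576   -7.78796438  57.32940675] 0.6462420272330324
```

Request:
step_arm(
  rotation=[
    [0, 0, 0.4],
    [0, 0, 0.4],
    [0, 0, 0],
  ],
  translation=[
    [0, 0, 0],
    [0, 0, 0],
    [0, 0, 0],
  ],
  jaw=[45, 45, 45],
)

```text
clock: 13.52
ee_pos: [484.2, -7.8, 57.3]
orientation: [1.527, 2.74, 0.001]
ft_force: [-1.7, -0.4, 10.7]
opening: 55.6
grip_force: 41.3
```

Request:
step_arm(
  rotation=[
    [0, 0, 0.4],
    [0, 0, 0.4],
    [0, 0, 0],
  ],
  translation=[
    [0, 0, 0],
    [0, 0, 0],
    [0, 0, 0],
  ],
  jaw=[45, 45, 45],
)

```text
clock: 13.9
ee_pos: [484.2, -7.9, 57.3]
orientation: [1.64, 2.674, 0.001]
ft_force: [-0.7, -0.9, 10.2]
opening: 55.6
grip_force: 41.3
```

Request:
step_arm(
  rotation=[
    [0, 0, 0.4],
    [0, 0, 0.4],
    [0, 0, 0],
  ],
  translation=[
    [0, 0, 0],
    [0, 0, 0],
    [0, 0, 0],
  ],
  jaw=[45, 45, 45],
)

```text
clock: 14.28
ee_pos: [484.0, -8.0, 57.1]
orientation: [1.751, 2.603, 0.001]
ft_force: [-0.8, -2.9, 8.6]
opening: 55.7
grip_force: 41.2
```

Request:
step_arm(
  rotation=[
    [0, 0, 0.4],
    [0, 0, 0.2],
    [0, 0, 0],
  ],
  translation=[
    [0, 0, 0],
    [0, 0, 0],
    [0, 0, 0],
  ],
  jaw=[45, 45, 45],
)

```text
clock: 14.65
ee_pos: [483.8, -7.9, 56.8]
orientation: [1.832, 2.547, 0.001]
ft_force: [-0.2, -1.5, 6.4]
opening: 55.5
grip_force: 41.0
```

```bash
python3 -c "
from h import *
s=robot.sense();print(s['ft_force'],s['torque'],s['ee_pos'],s['joint_pos'][5])"
```

```text
[-0.22147957 -1.47486895  6.38344351] [-0.45395136  0.16852754  0.00898223] [483.83886007  -7.91846549  56.79444156] 0.9600637328373949
```

Request:
step_arm(
  rotation=[
    [0, 0, 0.2],
    [0, 0, 0],
    [0, 0, 0],
  ],
  translation=[
    [0, 0, 0.03],
    [0, 0, 0],
    [0, 0, 0],
  ],
  jaw=[45, 45, 45],
)

```text
clock: 15.02
ee_pos: [483.8, -7.4, 55.6]
orientation: [1.859, 2.529, 0.002]
ft_force: [-0.7, 0.0, 7.5]
opening: 55.1
grip_force: 41.3
```

Request:
step_arm(
  rotation=[
    [0, 0, 0.15],
    [0, 0, 0],
    [0, 0, 0],
    [0, 0, 0],
  ],
  translation=[
    [0, 0, 0.03],
    [0, 0, 0.03],
    [0, 0, 0],
    [0, 0, 0],
  ],
  jaw=[45, 45, 45, 45],
)

```text
clock: 15.52
ee_pos: [483.6, -7.1, 53.1]
orientation: [1.879, 2.515, 0.003]
ft_force: [-0.8, 0.9, 7.2]
opening: 55.7
grip_force: 41.3
```

```bash
python3 -c "
from h import *
s=robot.sense();print(s['ft_force'],s['torque'],s['ee_pos'],s['joint_pos'][5])"
```

```text
[-0.83248036  0.853772    7.15589449] [ 0.40425989  0.25258035 -0.40183097] [483.62188182  -7.14906999  53.07981197] 0.9969687359345251
```

Request:
step_arm(
  rotation=[
    [0, 0, 0.3],
    [0, 0, 0],
    [0, 0, 0],
  ],
  translation=[
    [0, 0, 0.03],
    [0, 0, 0.03],
    [0, 0, 0],
  ],
  jaw=[45, 45, 45],
)

```text
clock: 15.9
ee_pos: [483.0, -7.3, 48.9]
orientation: [1.918, 2.486, 0.001]
ft_force: [4.0, -0.7, -0.2]
opening: 55.5
grip_force: 42.7
```

```bash
python3 -c "
from h import *
s=robot.sense();print(s['ft_force'],s['torque'],s['ee_pos'],s['joint_pos'][5])"
```

```text
[ 3.99216284 -0.68784114 -0.16549209] [-0.08424541 -0.92832157 -0.08752742] [482.96959234  -7.28345288  48.8535412 ] 1.027551359847879
```

Request:
step_arm(
  rotation=[
    [0, 0, 0],
    [0, 0, 0],
    [0, 0, 0],
  ],
  translation=[
    [0, 0, 0.05],
    [0, 0, 0.05],
    [0, 0, 0],
  ],
  jaw=[45, 45, 45],
  squeeze=60,
)

```text
clock: 16.27
ee_pos: [483.0, -7.3, 45.1]
orientation: [1.918, 2.486, 0.001]
ft_force: [4.2, -0.7, 2.6]
opening: 55.2
grip_force: 64.7
```

Request:
step_arm(
  rotation=[
    [0, 0, 0],
    [0, 0, 0],
    [0, 0, 0],
    [0, 0, 0],
  ],
  translation=[
    [0, 0, 0.04],
    [0, 0, 0.04],
    [0, 0, 0],
    [0, 0, 0],
  ],
  jaw=[45, 45, 45, 45],
)

```text
clock: 16.77
ee_pos: [483.1, -7.3, 43.2]
orientation: [1.918, 2.486, 0.001]
ft_force: [-2.0, 1.0, 17.1]
opening: 55.0
grip_force: 65.8
```

The hard stop is felt (17 N, against about 7 N from the spring alone) after about 14.2 mm of downward travel, and the collar's position hasn't changed. I'm handing in.

```bash
python3 -c "
from rig import robot
s=robot.sense();print(s['ft_force'],s['ee_pos'],s['grip_force']);print(robot.close_job())"
```

```text
[-2.02125037  0.99619955 17.06845234] [483.10163357  -7.30853832  43.17137972] 65.8100384788122
the job is handed in; nothing more can be done
None
```

The job is handed in at about 17 s: the shuttle is out at its stop, and the collar dropped over the pins after about a 60° clockwise turn and is held against the hard stop with 17 N of push and a 66 N grip; the hand-in gave no verdict, and I took no last picture, going by force and position readings.

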